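Show a freshly varnished board to the inspection camera

TASK

Hold the tallest of the three freshly varnished boards up for the inspection camera without the fingers touching any board: take the spring clip off the rack's end panel by its handle, push it fully home over the middle of that board's top edge, and lift the board by the clip out of its slots. Hold it hanging upright and square to the lens, the middle of the board straight in front of the lens and 15 cm from it, and finish while still holding it there. Leave the other boards in the rack, do not bump the camera, and do not disturb the things on the bench.

Things in the scene. Friction and masses are not known exactly. Their poses are not given: they have to be found in the camera images.
- clip_handle (a point): Centre of the spring clip's black handle, 32 x 22 x 36 mm (x, y, z), to be grasped across x or y. The clip (0.13 kg) stands mouth down, z up, x along the edge it sits on, y across. Stem below; thumb tab out to y = +27 mm, 30 mm below this point. Starts pushed home on the middle of the rack's end panel; a straight pull up of about 7 N takes it off.
- clip_seat (a point): Roof of the clip's mouth, on its middle plane, 52 mm below clip_handle; rests on the edge when home. Jaws 40 mm long (x) reach 31 mm below it: fixed one at -y, sprung hinged one at +y. Flared lips (mouth 14 mm wide) spread by themselves when pushed straight down over a 6 mm edge with 10 to 15 N; home, the clip's middle plane is the board's.
- clip_jaw (a joint): Opening angle of the clip's hinged jaw, rad: 0 shut (empty), about 0.15 on a 6 mm edge; a spring shuts it.
- tall_board_centre (a point): Centre of the tallest board: varnished wood, 130 wide (x) x 6 thick (y) x 110 mm high (z), 0.07 to 0.14 kg, standing upright in the rack; its bottom edge is 12 mm above the bench, held at the two ends by 70 mm high grooves with 1.5 mm play each side.
- tall_board_top (a point): Middle of the top edge of the tallest board, 55 mm above its centre, same axes.
- tall_board: The tallest board; origin at the middle of its bottom edge, axes as its centre.
- middle_board: A board like it but 92 mm high, in another slot of the rack; origin at the middle of its bottom edge.
- short_board: A board like it but 78 mm high, in another slot; origin at the middle of its bottom edge.
- rack: Fixed wooden drying rack, origin on the bench. Four slots along its x, at its y = -38, 4, 46, 88 mm (which board stands where varies); side rails at x = +-57 to 75 mm, 82 mm high. Plywood end panel 6 mm thick, 156 mm wide, at its y = -85 mm, top edge 122 mm above the bench, level with the tall board's.
- clip: The spring clip; origin on its middle plane, 76 mm below clip_handle, axes as clip_handle.
- inspection_camera: Fixed inspection camera on a bench stand: base plate 110 x 100 mm, post 20 mm behind the origin up to 219 mm, grey camera housing 42 mm square, and a round ring light of 68 mm diameter about the lens. Looks along its own -x. Origin on the bench.
- lens (a point): Middle of the camera's front lens, 170 mm above the bench; it looks level along its own -x.
- show_point (a point): The point straight in front of the lens, 150 mm from it, where the middle of the board belongs; axes as the camera (x along the line of sight, z up).
- tin: Bystander: small tin, 78 mm across, 78 high.
- sander: Bystander: cork sanding block, 66 x 112 x 33 mm.
- square: Bystander: try square lying flat, 174 x 105 x 16 mm.
- tape_roll: Bystander: roll of masking tape, 98 mm across, 25 high.
- driver: Bystander: screwdriver lying, 231 mm long.
- tape_rule: Bystander: tape measure, 36 x 83 x 63 mm.
Mind the look-alikes: they are no part of the job. What is shaped like the tall_board but turquoise is not meant.

How it is judged (in metres and radians):
On the way:
1. the clip sits fully home over the middle of the tallest board's top edge, the board still standing in the rack (x of clip_seat in the frame of tall_board_top between -0.018 and 0.018 m and y of clip_seat in the frame of tall_board_top between -0.004 and 0.004 m and z of clip_seat in the frame of tall_board_top between -0.004 and 0.004 m and contact force between clip and tall_board above 1 N and value of joint clip_jaw above 0.1 rad and height (world z) of tall_board below 0.018 m), for 0.2 s.
At the end, for the whole second after the job is handed in: Gripper holds the clip, which alone carries the tallest board at rest: its centre within 25 mm (depth) and 20 mm (sideways, height) of 150 mm before the lens, upright within 7 deg, square within 8 deg, clip home within 6 mm and 20 mm of mid edge; other boards within 20 mm of their start (x of tall_board_centre in the frame of show_point between -0.025 and 0.025 m and y of tall_board_centre in the frame of show_point between -0.02 and 0.02 m and z of tall_board_centre in the frame of show_point between -0.02 and 0.02 m and angle between tall_board's own z axis and vertical below 0.12 rad and angle between the y axis of tall_board and the x axis of inspection_camera, either way round below 0.14 rad and x of clip_seat in the frame of tall_board_top between -0.02 and 0.02 m and z of clip_seat in the frame of tall_board_top between -0.006 and 0.006 m and contact force between clip and tall_board above 1 N and contact force between the fingers and clip above 1 N and contact force between the fingers and tall_board below 0.3 N and contact force between tall_board and rack below 0.1 N and linear speed of tall_board below 0.03 m/s and distance of each of middle_board, short_board from where it was at the start of the episode below 0.02 m); the arm keeps its last pose, push and grip.
It fails at once if the fingers touch a varnished board (contact force between the fingers and tall_board above 0.5 N or contact force between the fingers and middle_board above 0.5 N or contact force between the fingers and short_board above 0.5 N).
It fails at once if the camera is bumped by the arm, the clip or the board (contact force between any of the arm, the fingers, clip, tall_board and inspection_camera above 2 N).
It fails at once if another board is pushed about or pulled out (distance of any of middle_board, short_board from where it was at the start of the episode above 0.025 m).
It fails at once if a thing on the bench is disturbed (distance of any of tin, sander, square, tape_roll, driver, tape_rule from where it was at the start of the episode above 0.03 m).
It also fails if it takes over 48 s, if anything falls off the work surface, if the arm or the gripper's body presses on something with over 40 N, if the wrist force passes 120 N, or if a joint passes its speed limit or range.

ROBOT

A 6-joint arm with a two-finger parallel gripper is mounted at the origin on a cart in front of the work surface, level with it; the furniture and walls round the work are solid. World frame = base frame: x ahead of the robot, y to its left, z up, the work surface at z = 0. Lengths are in mm, angles in degrees, forces in N, time in s.
With the tool pointing down it reaches from about 350 to 850 mm from the base axis. Payload 8.1 kg.
Tool frame: the origin (TCP) lies where the fingers leave the gripper's body, on its centre line; the fingertips stand 73 mm ahead of it and the grasp point (between the pads) lies 54 mm ahead of it; z points along the fingers, y is the line along which they close (so a half turn about z gives the same grasp; the last joint's range is limited). The gripper opens to 85 mm and grips with 20 to 120 N. Pads are 22 mm wide; open, the fingers measure 114 mm over their backs; the gripper's body (76 mm by 85 mm) begins 54 mm behind the grasp point. The pads swing forward as they close: fully open they stand 13 mm farther back than shut.
Start: joints at [61.398, 7.471, 85.268, -0, 87.261, -4.893], TCP at [241.235, 549.374, 303.892] pointing down, gripper open.
Joint ranges: [-169.43, 169.43], [-51.17, 129.36], [1.28, 143.12], [-76.62, 256.62], [0, 156.53], [-152.29, 152.29]. Speed limits (degrees/s): [136.94, 136.94, 159.86, 180, 180, 180].

INTERFACE

Orientations are given as [roll, pitch, yaw] about the fixed x, y, z axes, in that order (R = Rz(yaw) Ry(pitch) Rx(roll)).
In Python, from bench import sense, optics, r gives the robot as it stands.
- The arm moves only by the tool servo_tool, never from a script. Its argument "plan" is a list that holds one entry, the list of rows, each a list of 5 numbers: the shift along the world's x, y, z in m, then the turn about the world's z in degrees, then the finger opening in m, from 0 to 0.0854. A call has 1 to 10 rows; each row shifts and turns the commanded pose from where the row before left it; what a row does not reach is not made up. A row lasts 1/10 s, in which the tool goes at most 50 mm and 8.59 degrees, less where a joint would pass 70% of its speed; a pose out of reach is approached as far as the arm can. A call is refused whole if a number of a shift passes 0.05 or a number of a turn 8.59, either way. A call with a gripper value outside its range is refused whole. The fingers move at their own pace and stop on an object; "force" is the grip in N (left out, the last holds). Time passes only in rows, so rows that do not move let the fingers close. It gives the time, the measured TCP pose, the force, the opening and the grip force at its end, in the units of the state.
- sense(): the state, without advancing time (a new reading comes with each control period).
- optics.snapshot(name): name is "scene" or "top" or "wrist"; returns a dict with "frame" (420x560x3 uint8, blue, green, red), "fx", "fy", "cx", "cy" (pixels), "cam_to_world" (4x4, takes a point from camera to world coordinates). Camera axes: x right, y down, z forward; pixel columns grow to the right and rows downward; lengths in mm; the calibration is good to about 2 mm. A picture is of the moment at which its call begins. There is no depth.
- r.hand_in(): hands the job in; it is judged then, once.
The state is a dict: "time": time; "joint_pos": joint angles; "qd": joint speeds; "joint_efforts": joint torques, N m; "tool_pos": TCP position; "tcp_rot": TCP orientation; "ft_force": force on the tool from outside, world axes, zero at the start; "wrist_torque": the same for the moment, N m; "finger_gap": finger opening in mm; "grip_force": force on a finger pad.
Only numpy, scipy, OpenCV 4.12 (cv2) and the standard library are available. Lean on these libraries where they do the work, as an engineer would, in place of code of your own. Each camera call takes 0.05 s, during which the arm holds its last target. There are 200 camera calls.

## Working session

There is one attempt and no reset: what is moved stays moved. The work goes in short steps, Python scripts to look and compute and a tool call to move; the robot and the scene stay as the last step left them, time stands still between calls to the robot, and variables do not carry over. Pictures are saved under pics/ and viewed, at most 10 in all, crops included, and the job is handed in when it is done.

Besides the shell and the picture viewer there is one more tool, called as name([rows], argument=value, ...), one row to a line, values as JSON. servo_tool: Moves the arm, as the interface text tells. Its arguments: {"type":"object","properties":{"plan":{"type":"array"},"force":{"type":"number"}},"required":["plan"]}

```bash
ls; mkdir -p pics
python3 - <<'E'
from bench import sense, optics, r
import cv2, numpy as np, pickle
print(sense())
d={}
for n in ["scene","top","wrist"]:
    s=optics.snapshot(n); d[n]=s
    cv2.imwrite(f"pics/{n}0.png",s["frame"])
    print(n,s["fx"],s["fy"],s["cx"],s["cy"],np.round(s["cam_to_world"],3).tolist())
pickle.dump(d,open("s0.pkl","wb"))
E
```

```text
pics
{'time': 0.0, 'joint_pos': array([ 6.13995616e+01,  7.51499791e+00,  8.53295543e+01, -1.79247792e-04,
        8.72613939e+01, -4.89160780e+00]), 'qd': array([ 0.01528158,  0.01100128,  0.00016513, -0.04867963, -0.1067908 ,
        0.03235228]), 'joint_efforts': array([ 2.08161160e-03, -5.69409049e+01, -5.00549340e+01, -2.63153134e-05,
        1.50970789e-02, -3.92753896e-05]), 'tool_pos': array([241.01984068, 549.008362  , 302.84281992]), 'tcp_rot': array([-1.79894425e+02, -8.85574530e-03,  1.56291170e+02]), 'ft_force': array([-0.26460945, -0.14950126, -0.02282955]), 'wrist_torque': array([-0.01654038,  0.0344819 ,  0.03172845]), 'grip_force': 0.0, 'finger_gap': 85.41979929919474}
scene 386.2874343921767 386.2874343921767 283.50313590410957 207.58629640723353 [[0.741, -0.303, 0.599, -152.76], [-0.671, -0.362, 0.647, -733.52], [0.021, -0.881, -0.472, 643.32], [0.0, 0.0, 0.0, 1.0]]
top 435.20699213898746 435.20699213898746 281.51764940359305 213.16310788788823 [[0.004, -0.99, 0.142, 312.608], [-1.0, -0.008, -0.026, -21.537], [0.027, -0.142, -0.989, 1334.221], [0.0, 0.0, 0.0, 1.0]]
wrist 330.19077948582714 330.19077948582714 278.3631725297149 209.4054649695849 [[0.401, 0.874, 0.274, 170.005], [0.916, -0.382, -0.122, 580.879], [-0.002, 0.3, -0.954, 372.807], [0.0, 0.0, 0.0, 1.0]]
```

View pics/top0.png

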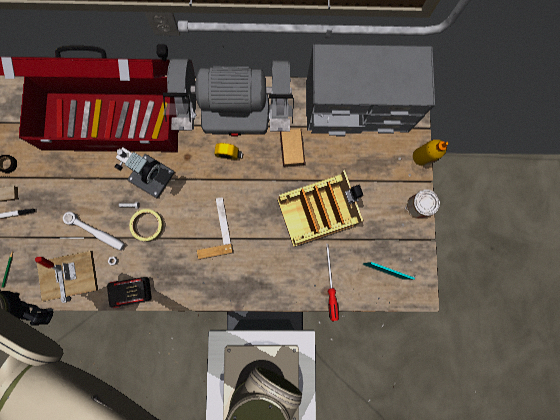

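View pics/scene0.png

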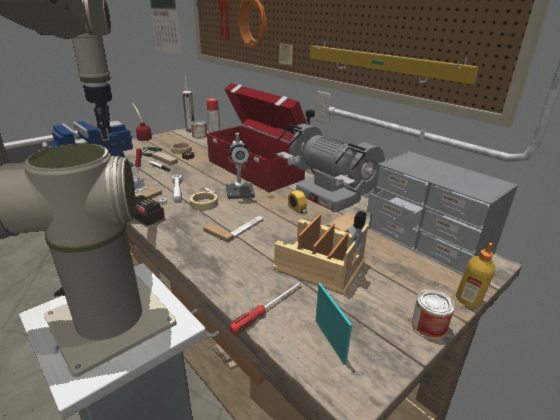

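The top view shows the rack at about (320,210) with the clip at its right end (357,193), and the camera stand at (148,172). In the scene view the clip is at (358,225) and the lens at (240,155). I'll enlarge these.

Run:
```python
import cv2, numpy as np, pickle
d=pickle.load(open("s0.pkl","rb"))
def c(n,x,y,w,h,k): return cv2.resize(d[n]["frame"][y:y+h,x:x+w],None,fx=k,fy=k,interpolation=cv2.INTER_CUBIC)
a=c("top",270,165,100,90,4);b=c("top",105,135,95,72,4)
e=c("scene",265,200,110,95,3.5)
f=c("scene",205,125,80,80,3.7)
def pad(i): return cv2.copyMakeBorder(i,0,max(0,300-i.shape[0]),0,max(0,400-i.shape[1]),cv2.BORDER_CONSTANT)[:300,:400]
a=c("top",270,170,100,75,4);b=c("top",105,135,100,75,4);e=c("scene",265,200,100,75,4);e=c("scene",270,208,100,75,4);f=c("scene",195,130,100,75,4)
cv2.imwrite("pics/crop0.png",np.vstack([np.hstack([a,b]),np.hstack([e,f])]))
```

```text
(no output)
```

View pics/crop0.png

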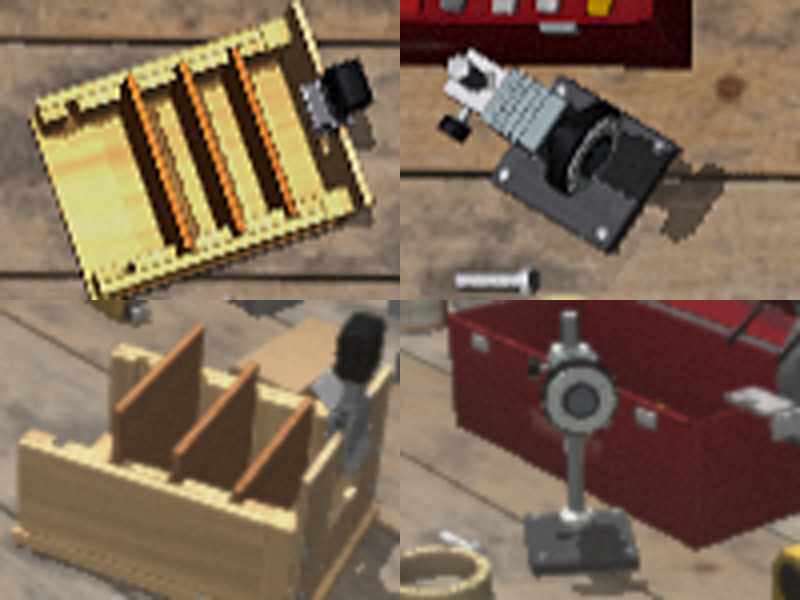

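The crops show: tall board is the leftmost of the three (top edge, top view about (302,189)–(317,231)), so slot y=+46; clip handle about (357,192) in top view, lens about (154,172) top and (240.5,154) scene, looking to the lower right.

```bash
cat > h.py <<'E'
import numpy as np, pickle, cv2
def ray(s,u,v):
    M=np.array(s["cam_to_world"]); d=M[:3,:3]@np.array([(u-s["cx"])/s["fx"],(v-s["cy"])/s["fy"],1]); return M[:3,3],d/np.linalg.norm(d)
def atz(s,u,v,z):
    o,d=ray(s,u,v); return o+d*(z-o[2])/d[2]
def tri(*obs):
    A=np.zeros((3,3));b=np.zeros(3);L=[]
    for s,u,v in obs:
        o,d=ray(s,u,v);P=np.eye(3)-np.outer(d,d);A+=P;b+=P@o;L.append((o,d))
    p=np.linalg.solve(A,b); return p,[round(float(np.linalg.norm(np.cross(p-o,d))),1) for o,d in L]
def proj(s,p):
    M=np.linalg.inv(s["cam_to_world"]);q=M[:3,:3]@np.array(p)+M[:3,3];return s["fx"]*q[0]/q[2]+s["cx"],s["fy"]*q[1]/q[2]+s["cy"]
E
python3 - <<'E'
from h import *
np.set_printoptions(precision=1,suppress=True)
d=pickle.load(open("s0.pkl","rb"));T=d["top"];S=d["scene"]
ta=lambda x,y:(270+x/4,170+y/4); tb=lambda x,y:(105+(x-400)/4,135+y/4)
sa=lambda x,y:(270+x/4,208+(y-300)/4); sb=lambda x,y:(195+(x-400)/4,130+(y-300)/4)
def pr(n,p,q): print(n,p,q,(p+q)/2,"ang",np.degrees(np.arctan2(*(p-q)[[1,0]])),np.linalg.norm(p-q))
pr("tall top",atz(T,*ta(130,78),122),atz(T,*ta(190,245),122))
pr("tall scene",atz(S,*sa(203,325),122),atz(S,*sa(117,412),122))
pr("mid",atz(T,*ta(183,66),104),atz(T,*ta(240,230),104))
pr("short",atz(T,*ta(235,53),90),atz(T,*ta(293,212),90))
pr("panel",atz(T,*ta(295,5),122),atz(T,*ta(368,205),122))
pr("railL",atz(T,*ta(38,100),82),atz(T,*ta(290,20),82))
pr("railR",atz(T,*ta(95,292),82),atz(T,*ta(355,205),82))
print("handle top",atz(T,*ta(350,82),185),"tri",tri((T,*ta(350,87)),(S,*sa(360,347))))
print("lens",tri((T,*tb(597,148)),(S,*sb(580,398))),atz(T,*tb(597,148),170),atz(S,*sb(580,398),170))
C=[atz(T,*tb(*p),8) for p in [(565,75),(680,150),(610,250),(495,180)]]
for i in range(4): pr("base",C[i],C[(i+1)%4])
print(np.mean(C,0))
print("post top",tri((T,*tb(462,65)),(S,*sb(570,317))))
E
```

```text
tall top [ 555.4 -112.8  122. ] [ 436.5 -154.6  122. ] [ 495.9 -133.7  122. ] ang 19.368822675131543 125.97284049981624
tall scene [ 561.1 -114.9  122. ] [ 436.8 -157.   122. ] [ 499. -136.  122.] ang 18.713551345727122 131.24496606120783
mid [ 568.1 -152.5  104. ] [ 449.3 -192.4  104. ] [ 508.7 -172.5  104. ] ang 18.54828172645353 125.31797824147928
short [ 581.1 -192.3   90. ] [ 464.2 -233.    90. ] [ 522.7 -212.6   90. ] ang 19.198567710821386 123.75356864100783
panel [ 609.7 -231.4  122. ] [ 465.7 -280.7  122. ] [ 537.7 -256.1  122. ] ang 18.903559618514407 152.23515630631127
railL [546.4 -48.4  82. ] [ 608.1 -234.4   82. ] [ 577.2 -141.4   82. ] ang 108.36287609927243 196.00197118219674
railR [406.2 -90.1  82. ] [ 470.7 -279.8   82. ] [ 438.4 -184.9   82. ] ang 108.78971719233297 200.31515101716195
handle top [ 541.4 -256.9  185. ] tri (array([ 540.2, -259.2,  175.8]), [0.7, 0.7])
lens (array([589.1, 294.1, 172.8]), [0.9, 0.9]) [590.5 294.4 170. ] [592.8 300.7 170. ]
base [687.1 365.7   8. ] [628.2 274.4   8. ] [657.7 320.1   8. ] ang 57.18217627171587 108.60582783165641
base [628.2 274.4   8. ] [549.1 324.8   8. ] [588.6 299.6   8. ] ang -32.47898261818212 93.8412488295997
base [549.1 324.8   8. ] [603.1 415.2   8. ] [576.1 370.    8. ] ang -120.85465464021507 105.33764824142487
base [603.1 415.2   8. ] [687.1 365.7   8. ] [645.1 390.5   8. ] ang 149.46518096680688 97.5255764274353
[616.9 345.    8. ]
post top (array([634.9, 371.6, 216.5]), [0.9, 0.9])
```

servo_tool([
  [[0.015,-0.0404,0.0,2.125,0.0854],[0.015,-0.0404,0.0,2.125,0.0854],[0.015,-0.0404,0.0,2.125,0.0854],[0.015,-0.0404,0.0,2.125,0.0854],[0.015,-0.0404,0.0,2.125,0.0854],[0.015,-0.0404,0.0,2.125,0.0854],[0.015,-0.0404,0.0,2.125,0.0854],[0.015,-0.0404,0.0,2.125,0.0854],[0.015,-0.0404,0.0,2.125,0.0854],[0.015,-0.0404,0.0,2.125,0.0854]],
])

```text
time: 1.15
tool_pos: [391.3, 143.7, 303.8]
tcp_rot: [180.0, 0.0, 177.6]
ft_force: [0.4, 0.0, -0.1]
finger_gap: 85.6
grip_force: 0.0
```

servo_tool([
  [[0.015,-0.0404,0.0,2.125,0.0854],[0.015,-0.0404,0.0,2.125,0.0854],[0.015,-0.0404,0.0,2.125,0.0854],[0.015,-0.0404,0.0,2.125,0.0854],[0.015,-0.0404,0.0,2.125,0.0854],[0.015,-0.0404,0.0,2.125,0.0854],[0.015,-0.0404,0.0,2.125,0.0854],[0.015,-0.0404,0.0,2.125,0.0854],[0.015,-0.0404,0.0,2.125,0.0854],[0.015,-0.0404,0.0,2.125,0.0854]],
])

```text
time: 2.15
tool_pos: [541.4, -260.4, 303.4]
tcp_rot: [180.0, -0.0, -161.1]
ft_force: [0.8, 0.5, -1.0]
finger_gap: 85.3
grip_force: 0.0
```

servo_tool([
  [[0,0,0,0,0.0854],[0,0,0,0,0.0854],[0,0,0,0,0.0854]],
])

```text
time: 2.45
tool_pos: [541.0, -257.8, 303.7]
tcp_rot: [180.0, -0.0, -161.2]
ft_force: [-0.1, 0.0, 0.2]
finger_gap: 85.5
grip_force: 0.0
```

Run:
```python
from bench import sense, optics
import cv2,pickle,numpy as np
from h import *
d={}
for n in ["scene","top","wrist"]: d[n]=optics.snapshot(n)
pickle.dump(d,open("s1.pkl","wb"))
cv2.imwrite("pics/w1.png",d["wrist"]["frame"])
q=sense();print(q["tool_pos"],q["tcp_rot"],q["joint_pos"],q["ft_force"])
c=d["wrist"]["cam_to_world"];print(np.round(c,3))
```

```text
[ 541.24242977 -257.47948009  304.39077768] [-1.79978459e+02  3.11880474e-02 -1.61138670e+02] [-3.03463905e+01  7.33109182e+00  8.53680428e+01  9.54948728e-03
  8.72641811e+01 -1.39208167e+02] [ 0.26454233 -0.34620412 -0.64994844]
[[-3.24000e-01  9.02000e-01  2.84000e-01  4.67680e+02]
 [ 9.46000e-01  3.09000e-01  9.70000e-02 -2.81562e+02]
 [-0.00000e+00  3.01000e-01 -9.54000e-01  3.74085e+02]
 [ 0.00000e+00  0.00000e+00  0.00000e+00  1.00000e+00]]
```

View pics/w1.png

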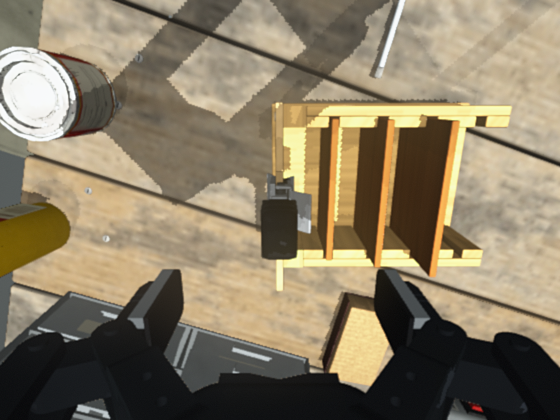

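Run:
```python
from h import *
np.set_printoptions(precision=1,suppress=True)
d=pickle.load(open("s1.pkl","rb"));W=d["wrist"];g=W["frame"]
a=np.radians(18.85);X=np.array([np.cos(a),np.sin(a)]);Y=np.array([-X[1],X[0]])
m=(g.max(2)<45).astype(np.uint8);m[290:]=0
n,l,st,ce=cv2.connectedComponentsWithStats(m)
i=l[235,280];print(st[i],ce[i])
x,y,w,h,_=st[i]
tcp=np.array([541.2,-257.5])
def rel(p): return np.array([(p[:2]-tcp)@X,(p[:2]-tcp)@Y])
print("far edge top",rel(atz(W,x+w/2,y+h,192)),"near bottom edge",rel(atz(W,x+w/2,y,156)), "near top",rel(atz(W,x+w/2,y,192)))
# orange tops: board edges in wrist
hsv=cv2.cvtColor(g,cv2.COLOR_BGR2HSV)
for nme,pts,z in [("tall",[(455,122),(435,274)],122),("mid",[(390,118),(379,267)],104),("short",[(335,118),(330,258)],90),("panel",[(278,103),(280,290)],122)]:
    p=[atz(W,*q,z) for q in pts]; print(nme,p[0],p[1],(p[0]+p[1])/2,rel((p[0]+p[1])/2),np.degrees(np.arctan2(*(p[1]-p[0])[[1,0]])),np.linalg.norm(p[1]-p[0]))
# orange row profiles
for r in [140,170,200,230,255]:
    o=np.where((hsv[r,400:480,0]<15)&(hsv[r,400:480,1]>130)&(hsv[r,400:480,2]>140))[0]+400
    print(r,o.min() if len(o) else None,o.max() if len(o) else None)
```

```text
[     0      0    560    420 234403] [279.4 209.7]
far edge top [139.8   2.3] near bottom edge [-135.3    1.9] near top [-125.8    1.7]
tall [ 436.5 -154.3  122. ] [ 554.2 -110.7  122. ] [ 495.4 -132.5  122. ] [ -3.  133.1] 20.318191145010346 125.52288579751293
mid [ 448.2 -195.2  104. ] [ 570.5 -149.8  104. ] [ 509.3 -172.5  104. ] [-2.7 90.7] 20.331688497397572 130.44073186264828
short [ 461.9 -233.9   90. ] [ 582.2 -190.7   90. ] [ 522.1 -212.3   90. ] [-3.5 49. ] 19.727471122288346 127.72704372749519
panel [ 466.2 -282.3  122. ] [ 611.7 -230.8  122. ] [ 539.  -256.6  122. ] [-1.8  1.6] 19.520121312318363 154.3590488837305
140 450 450
170 445 445
200 440 440
230 None None
255 432 432
```

The wrist view shows the handle at (280,229) right between the fingers (columns 262–298) and the tall board's top edge from (455,122) to (435,274). Going down to grasp.

servo_tool([
  [[-0.0025,0.0005,-0.016,0.4,0.0854],[0,0,-0.02,0,0.0854],[0,0,-0.02,0,0.0854],[0,0,-0.02,0,0.0854],[0,0,0,0,0.0854],[0,0,0,0,0.0854]],
])

```text
time: 3.2
tool_pos: [538.3, -257.5, 227.3]
tcp_rot: [179.9, -0.1, -160.8]
ft_force: [-0.3, -0.6, 0.2]
finger_gap: 85.2
grip_force: 0.0
```

servo_tool([
  [[0,0,0,0,0.04],[0,0,0,0,0.03],[0,0,0,0,0.0],[0,0,0,0,0.0],[0,0,0,0,0.0],[0,0,0,0,0.0],[0,0,0,0,0.0],[0,0,0,0,0.0]],
], force=80)

```text
time: 4.0
tool_pos: [538.9, -258.1, 228.6]
tcp_rot: [-180.0, 0.0, -160.8]
ft_force: [-2.2, 1.4, 6.0]
finger_gap: 21.2
grip_force: 78.8
```

servo_tool([
  [[0,0,0.004,0,0.0],[0,0,0.004,0,0.0],[0,0,0.006,0,0.0],[0,0,0.01,0,0.0],[0,0,0.012,0,0.0],[0,0,0.012,0,0.0],[0,0,0.012,0,0.0],[0,0,0,0,0.0],[0,0,0,0,0.0]],
])

```text
time: 4.9
tool_pos: [539.0, -258.2, 288.7]
tcp_rot: [-179.9, 0.1, -160.8]
ft_force: [-0.1, 0.8, -1.6]
finger_gap: 21.4
grip_force: 80.4
```

Run:
```python
from bench import sense, optics
from h import *
d={}
for n in ["scene","top","wrist"]: d[n]=optics.snapshot(n)
pickle.dump(d,open("s2.pkl","wb"))
w=d["wrist"]["frame"][80:305,170:490]
s=d["scene"]["frame"][160:280,280:400]
cv2.imwrite("pics/w2.png",np.hstack([cv2.resize(w,(500,351)),cv2.resize(s,(300,351),interpolation=cv2.INTER_CUBIC)]))
q=sense();print(q["tool_pos"],q["tcp_rot"],q["ft_force"],q["wrist_torque"])
```

```text
[ 538.41323843 -257.92177549  287.01310268] [ 1.79938558e+02 -5.13229102e-02 -1.60808074e+02] [-0.38806891 -0.00794942 -1.57062494] [-0.01404919 -0.02351461 -0.00257644]
```

View pics/w2.png

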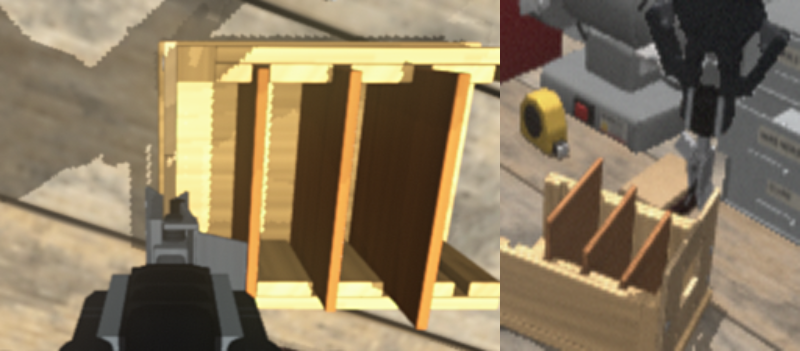

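The clip is held straight and is off the panel; boards are untouched (tall edge about (470,75)–(422,328) in the crop). Moving 131 mm along the rack's y to the tall board.

servo_tool([
  [[-0.0062,0.01767,0,0,0],[-0.0062,0.01767,0,0,0],[-0.0062,0.01767,0,0,0],[-0.0062,0.01767,0,0,0],[-0.0062,0.01767,0,0,0],[-0.0062,0.01767,0,0,0],[-0.0062,0.01767,0,0,0],[0,0,0,0,0],[0,0,0,0,0],[0,0,0,0,0]],
])

```text
time: 6.05
tool_pos: [495.4, -135.0, 287.6]
tcp_rot: [-180.0, -0.0, -160.8]
ft_force: [-1.2, -0.5, -1.4]
finger_gap: 21.3
grip_force: 80.4
```

servo_tool([
  [[0,0,-0.009,0,0],[0,0,-0.009,0,0],[0,0,0,0,0],[0,0,0,0,0]],
])

```text
time: 6.45
tool_pos: [495.0, -134.5, 269.0]
tcp_rot: [179.9, -0.1, -160.8]
ft_force: [0.3, 0.0, -1.2]
finger_gap: 21.5
grip_force: 80.4
```

Run:
```python
from bench import sense, optics
from h import *
d={}
for n in ["scene","top","wrist"]: d[n]=optics.snapshot(n)
pickle.dump(d,open("s3.pkl","wb"))
w=d["wrist"]["frame"][90:290,180:380]
s=d["scene"]["frame"][170:270,270:370]
cv2.imwrite("pics/w3.png",np.hstack([cv2.resize(w,(400,400)),cv2.resize(s,(400,400),interpolation=cv2.INTER_CUBIC)]))
q=sense();print(q["tool_pos"],q["tcp_rot"],q["ft_force"])
```

```text
[ 495.50506094 -134.575119    270.19122009] [-1.79981027e+02  2.11888484e-02 -1.60816614e+02] [-0.14199606 -0.08261694 -0.7888843 ]
```

View pics/w3.png

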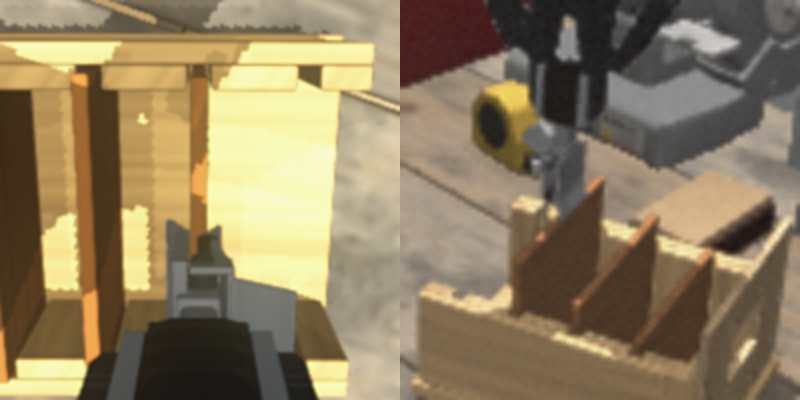

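The board's edge (crop column 199) lines up with the clip's middle (crop column 198). Pushing down.

servo_tool([
  [[0,0,-0.006,0,0],[0,0,-0.006,0,0],[0,0,-0.005,0,0],[0,0,-0.005,0,0],[0,0,-0.005,0,0],[0,0,-0.004,0,0],[0,0,0,0,0]],
])

```text
time: 7.3
tool_pos: [495.5, -134.4, 238.7]
tcp_rot: [-180.0, 0.0, -160.8]
ft_force: [2.0, 0.6, -0.1]
finger_gap: 21.0
grip_force: 80.6
```

servo_tool([
  [[0,0,-0.004,0,0],[0,0,-0.004,0,0],[0,0,-0.003,0,0],[0,0,0,0,0],[0,0,0,0,0],[0,0,0,0,0]],
])

```text
time: 7.9
tool_pos: [495.5, -134.6, 228.5]
tcp_rot: [-180.0, 0.0, -160.8]
ft_force: [-1.1, -0.5, 9.3]
finger_gap: 21.2
grip_force: 81.5
```

servo_tool([
  [[0,0,-0.002,0,0],[0,0,0,0,0],[0,0,0,0,0]],
])

```text
time: 8.2
tool_pos: [496.0, -135.4, 228.5]
tcp_rot: [-179.8, 0.1, -160.8]
ft_force: [-6.1, -1.8, 20.2]
finger_gap: 21.2
grip_force: 83.4
```

servo_tool([
  [[0,0,-0.002,0,0],[0,0,0,0,0],[0,0,0,0,0]],
])

```text
time: 8.5
tool_pos: [496.4, -136.0, 228.4]
tcp_rot: [-179.7, 0.1, -160.8]
ft_force: [-11.1, -3.0, 31.4]
finger_gap: 21.2
grip_force: 85.0
```

Run:
```python
from bench import sense, optics
from h import *
d={}
for n in ["scene","top","wrist"]: d[n]=optics.snapshot(n)
pickle.dump(d,open("s4.pkl","wb"))
w=d["wrist"]["frame"][90:290,180:380]
s=d["scene"]["frame"][170:270,270:370]
cv2.imwrite("pics/w4.png",np.hstack([cv2.resize(w,(400,400)),cv2.resize(s,(400,400),interpolation=cv2.INTER_CUBIC)]))
q=sense();print(q["tool_pos"],q["tcp_rot"],q["ft_force"],q["wrist_torque"])
```

```text
[ 496.35208499 -136.05423141  228.3807942 ] [-1.79709904e+02  1.30159400e-01 -1.60830481e+02] [-10.82837541  -2.53515889  32.17229957] [-0.36779504  2.23788639  0.00728657]
```

View pics/w4.png

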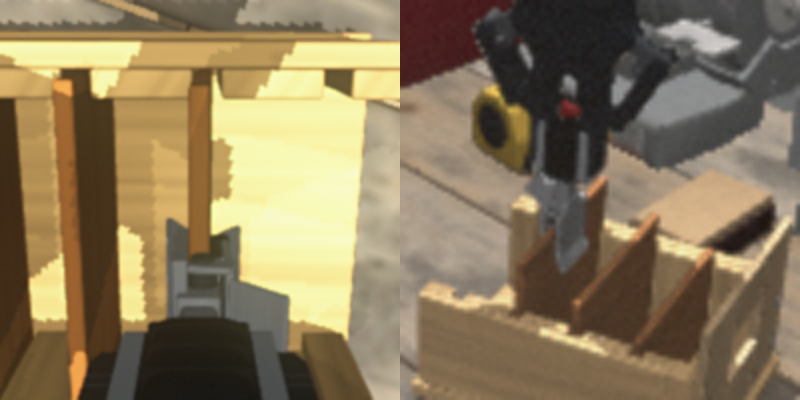

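Clip is home (hard stop at TCP z = 228.4 under 32 N, jaws straddling the board). Relieving and lifting.

servo_tool([
  [[0,0,0.002,0,0],[0,0,0.002,0,0],[0,0,0,0,0],[0,0,0,0,0],[0,0,0.003,0,0],[0,0,0.003,0,0],[0,0,0.004,0,0],[0,0,0.005,0,0],[0,0,0.005,0,0],[0,0,0.005,0,0]],
], force=90)

```text
time: 9.65
tool_pos: [495.4, -134.4, 253.3]
tcp_rot: [-180.0, 0.0, -160.8]
ft_force: [0.4, 0.1, -2.4]
finger_gap: 21.4
grip_force: 87.9
```

servo_tool([
  [[0,0,0.007,0,0],[0,0,0.008,0,0],[0,0,0.01,0,0],[0,0,0.01,0,0],[0,0,0.01,0,0],[0,0,0.01,0,0],[0,0,0.01,0,0],[0,0,0.008,0,0],[0,0,0.005,0,0],[0,0,0,0,0]],
])

```text
time: 10.65
tool_pos: [495.7, -134.5, 331.8]
tcp_rot: [-179.9, 0.1, -160.8]
ft_force: [0.3, 0.0, -1.5]
finger_gap: 21.1
grip_force: 87.9
```

Run:
```python
from bench import sense, optics
from h import *
np.set_printoptions(precision=1,suppress=True)
d={}
for n in ["scene","top"]: d[n]=optics.snapshot(n)
pickle.dump(d,open("s5.pkl","wb"))
s=d["scene"]["frame"][130:280,240:390]; t=d["scene"]["frame"][110:200,185:295]
cv2.imwrite("pics/w5.png",np.hstack([cv2.resize(s,(450,450),interpolation=cv2.INTER_CUBIC),cv2.resize(t,(350,450*0+286),interpolation=cv2.INTER_CUBIC) if 0 else cv2.copyMakeBorder(cv2.resize(t,(348,285),interpolation=cv2.INTER_CUBIC),0,165,0,0,cv2.BORDER_CONSTANT)]))
q=sense();print(q["tool_pos"],q["tcp_rot"],q["ft_force"],q["wrist_torque"])
```

```text
[ 495.3 -134.4  330.6] [ 180.    -0.  -160.8] [-0.4 -0.6 -1.8] [-0.   0.1  0. ]
```

View pics/w5.png

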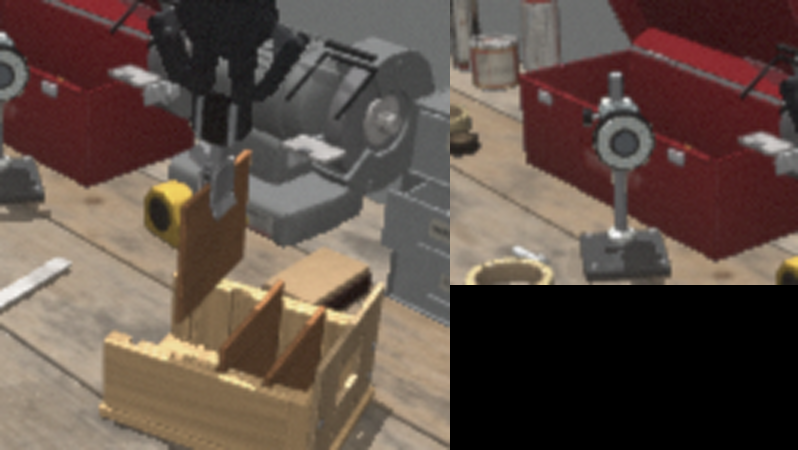

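The board hangs free below the clip (top edge about (323,180)–(301,199) in the scene view), the other boards still stand, the lens is at (240.5,154). I'll check the centring and refine the lens direction using the ring in this view.

Run:
```python
from h import *
np.set_printoptions(precision=1,suppress=True)
d=pickle.load(open("s5.pkl","rb"));S=d["scene"];T=d["top"]
a,b=atz(S,323.3,180.3,225),atz(S,300.7,199,225);print(a,b,(a+b)/2,np.linalg.norm(a-b),np.degrees(np.arctan2(*(a-b)[[1,0]])))
c,e=atz(S,240+243/3,130+248/3,115),atz(S,240+178/3,130+318/3,115);print(c,e,(c+e)/2)
# scene base plate corners & lens
k=110/348
f=lambda x,y:(185+(x-450)*k,110+y*k)
print("lens px",f(625,144))
for nm,p in [("L",(581,237)),("R",(661,228)),("BR",(671,262)),("BL",(586,279))]: print(nm,atz(S,*f(*p),8))
# top: ring & dark plate via mask
t=T["frame"][125:210,105:205]
m=((t.max(2)<75)&(t.max(2).astype(int)-t.min(2)<12)).astype(np.uint8)
n,l,st,ce=cv2.connectedComponentsWithStats(m)
for i in range(1,n):
    if st[i,4]>150:
        cs,_=cv2.findContours((l==i).astype(np.uint8),0,2);rc=cv2.minAreaRect(max(cs,key=cv2.contourArea));print(st[i],rc)
        P=[atz(T,x+105.,y+125.,8) for x,y in cv2.boxPoints(rc)];
        for j in range(4):
            v=P[(j+1)%4]-P[j];print(P[j],np.linalg.norm(v),np.degrees(np.arctan2(v[1],v[0])))
```

```text
[ 561.4 -114.6  225. ] [ 438.3 -154.6  225. ] [ 499.9 -134.6  225. ] 129.44803645896314 18.00250723761407
[ 578.1 -100.7  115. ] [ 444.9 -149.4  115. ] [ 511.5 -125.1  115. ]
lens px (240.316091954023, 155.51724137931035)
L [607.4 417.5   8. ]
R [699.3 376.2   8. ]
BR [648.7 292.3   8. ]
BL [546.4 319.6   8. ]
[ 27  29  42  44 640] ((46.69399642944336, 50.225181579589844), (35.898529052734375, 31.95786476135254), 35.21759033203125)
[609.6 418.5   8. ] 98.77032457130161 -32.07070857785292
[693.3 366.    8. ] 113.81338125898205 -124.893881363871
[628.2 272.7   8. ] 98.22907431592972 147.28333757596516
[545.5 325.7   8. ] 112.68142139170617 55.356434001392266
```

servo_tool([
  [[0.001,0.008,0,-1.5,0],[0.001,0.013,0,-3,0],[0.001,0.018,0,-3,0],[0.001,0.02,0,-3,0],[0.001,0.02,0,-3,0],[0.001,0.02,0,-3,0],[0.001,0.02,0,-3,0],[0.001,0.02,0,-3,0],[0.001,0.02,0,-3,0],[0.001,0.02,0,-3,0]],
])

```text
time: 11.75
tool_pos: [505.0, 45.4, 330.1]
tcp_rot: [-180.0, -0.1, 170.6]
ft_force: [0.2, 0.1, -1.9]
finger_gap: 20.9
grip_force: 87.9
```

servo_tool([
  [[0.001,0.02,0,-3,0],[0.001,0.02,0,-3,0],[0.001,0.02,0,-3,0],[0.001,0.02,0,-3,0],[0.001,0.018,0,-3,0],[0,0.013,0,-3,0],[0,0.008,0,-2,0],[0,0.005,0,-2,0],[0,0,0,0,0],[0,0,0,0,0]],
])

```text
time: 12.75
tool_pos: [510.1, 168.4, 330.3]
tcp_rot: [-180.0, -0.0, 148.8]
ft_force: [0.1, -0.2, -1.3]
finger_gap: 20.5
grip_force: 88.0
```

Run:
```python
from bench import sense, optics
from h import *
np.set_printoptions(precision=1,suppress=True)
d={}
for n in ["scene","top","wrist"]: d[n]=optics.snapshot(n)
pickle.dump(d,open("s6.pkl","wb"))
s=d["scene"]["frame"][110:220,190:290]; t=d["top"]["frame"][110:220,110:260] 
cv2.imwrite("pics/w6.png",np.hstack([cv2.resize(s,(400,440),interpolation=cv2.INTER_CUBIC),cv2.resize(d["wrist"]["frame"][:,80:462],(400,440))]))
q=sense();print(q["tool_pos"],q["tcp_rot"],q["ft_force"],q["wrist_torque"])
```

```text
[510.3 168.2 330.7] [-180.    -0.   148.7] [ 0.3 -0.1 -2.4] [0. 0. 0.]
```

View pics/w6.png

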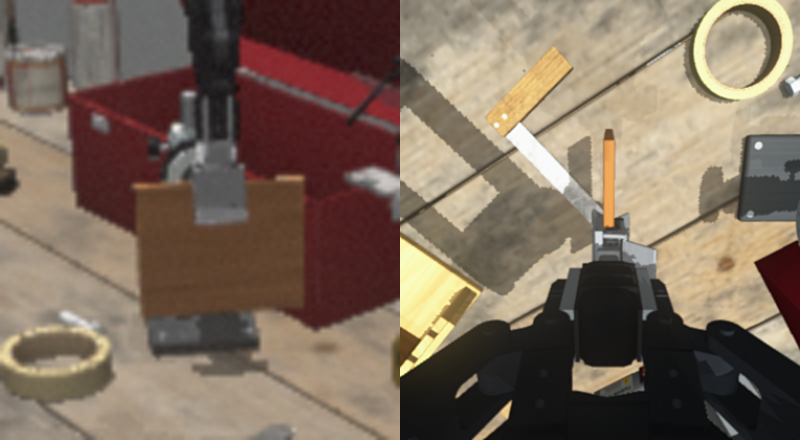

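The board hangs upright before the lens (board centre about (220,248) in the scene crop, centred over the camera stand); in the wrist crop the base plate's front edge (742,137)–(738,220) is nearly parallel to the board. A numerical check of direction and offset:

Run:
```python
from h import *
np.set_printoptions(precision=1,suppress=True)
d=pickle.load(open("s6.pkl","rb"));W=d["wrist"];S=d["scene"]
f=lambda x,y:(80+(x-400)*382/400,y*420/440)
a,b=atz(W,*f(745,137),8),atz(W,*f(739,221),8)
v=b-a;print("front edge",a,b,(a+b)/2,np.linalg.norm(v),np.degrees(np.arctan2(v[1],v[0]))+90)
a,c=atz(W,*f(745,137),8),atz(W,*f(799,133),8);v=c-a;print("side",np.degrees(np.arctan2(v[1],v[0])))
g=lambda x,y:(190+x/4,110+y/4)
P=[tuple(g(*p)) for p in [(137,186),(302,177),(302,305),(142,316)]]
zs=[225,225,115,115];Q=[atz(S,*p,z) for p,z in zip(P,zs)];print(np.array(Q),np.mean(Q,0))
```

```text
front edge [546.3 324.1   8. ] [632.1 277.3   8. ] [589.2 300.7   8. ] 97.64363962949781 61.390079029798414
side 62.933999085529734
[[459.2 196.4 225. ]
 [568.2 133.1 225. ]
 [570.  135.4 115. ]
 [459.6 200.2 115. ]] [514.2 166.3 170. ]
```

```bash
python3 -c "
from bench import r
print(r.hand_in())"
```

```text
the job is handed in; nothing more can be done
None
```

I handed the job in with the tallest board hanging from the clip in front of the lens, the gripper still holding the clip. By my measurements the board is within about 5 mm and 4° of the target; no verdict came back.

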